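Return the curd tamper to the sprung-flap sanitiser well

TASK

Put the small-footed curd tamper away in the sanitiser: push its foot down past the spring flap in the roof, down into the round cup inside, and press it home with a firm push of about 12 N for half a second, never forcing it beyond 25 N. Then let go, leaving it standing upright in the cup with the flap sprung shut around its stem, and leave the other things on the table where they are.

Things in the scene. Friction and masses are not known exactly. Their poses are not given: they have to be found in the camera images.
- tamper: The tamper to put away: steel disc foot 40 mm across, 14 mm thick; steel stem 12 mm across; square white grip on top. 160 mm tall, 0.2 to 0.41 kg. Stands upright on the table in one of two spots, the wide tamper in the other. Origin: centre of the foot's underside; z up the stem; x, y square to the grip's flat sides.
- sanitiser: Fixed steel box, 130 mm tall, clear window in its +x wall. Origin: on the axis of the cup inside, at table level; z up. In its frame it spans x -60 to +46, y -55 to +55 mm; the roof opening, closed by the flap, spans x -42 to +28, y -32 to +32 mm. The flap's hinge runs along y at x = -42 mm. Yaw varies by 0.45 rad either way.
- well_mouth (a point): Point on the cup's axis level with the roof's top, 130 mm above the table: the stem stands here at the end. Below it a rigid white cup has a round recess 43 mm across, 22 mm deep, with a 3 mm lead-in. It sits on a screw jack left at an unknown, unmeasured height: the recess's floor is 84 to 100 mm below the roof (rim 62 to 78 mm). Find it by feel.
- flap (a joint): Angle of the sprung flap, rad: 0 shut and level, grows as pushed down, stop 1.5.
- tamper_grip (a point): Centre of the tamper's white plastic grip, 134 mm above the foot's underside; the grip is 28 x 28 mm in plan and spans 108 to 160 mm above the underside. Same axes as the tamper.
- flap_mid (a point): Middle of the flap's solid part, 17 mm from the hinge. The metal flap is 70 x 60 mm; a notch 22 mm wide runs from its free (+x) edge to 11 mm behind the cup's axis, for the stem. Spring 0.12 Nm shut, 0.24 Nm at 1.5 rad: it pushes the foot up, then to the box's +x, with 3 to 6 N. When the foot's underside is about 79 mm below the roof the flap slips off over the foot and snaps shut round the stem.
- wide_tamper: Bystander, another tamper of the same build and height with a foot 70 mm across: too wide for the opening. Leave it. Origin: centre of its underside.
- mould_a: Bystander: blue perforated cheese mould, an open cup 68 mm across, 88 mm tall. Origin: centre of its underside.
- mould_b: Bystander: another blue mould, 68 mm across, 88 mm tall. Origin: centre of its underside.
- mould_c: Bystander: blue mould, 80 mm across, 100 mm tall. Origin: centre of its underside.
- ladle: Bystander: ladle 240 mm long lying on the table. Origin: middle of its length, table level.
- culture_jar: Bystander: jar 56 mm across, 80 mm tall. Origin: centre of its underside.
- press_weight: Bystander: steel press weight 80 mm across, 64 mm tall, 0.9 kg. Origin: centre of its underside.
There are look-alikes about, which are no part of the job. What is shaped like the sanitiser but yellow is not meant.

How it is judged:
By the outcome, as a careful person would: the job done as asked, in the order asked, and still so for the second after the job is handed in, with the robot touching nothing.
It also fails if it takes over 58 s, if anything falls off the work surface, if the arm or the gripper's body presses on something with over 40 N, if the wrist force passes 120 N, or if a joint passes its speed limit or range.

ROBOT

A 7-joint arm with a two-finger parallel gripper is mounted at the origin on the work surface. World frame = base frame: x ahead of the robot, y to its left, z up, the work surface at z = 0. Lengths are in m, angles in rad, forces in N, time in s.
With the tool pointing down it reaches from about 0.4 to 0.875 m from the base axis. Payload 6.5 kg.
Tool frame: the origin (TCP) lies midway between the tips of the shut fingers; the grasp point (between the pads) lies 19 mm behind it (env.tcp_to_grasp is the distance from the TCP to the grasp point, in m); z points along the fingers, y is the line along which they close (so a half turn about z gives the same grasp; the last joint's range is limited). The gripper opens to 88 mm and grips with 3 to 60 N. Pads are 18 mm wide; open, the fingers measure 123 mm over their backs; the gripper's body (75 mm by 187 mm) begins 45 mm behind the grasp point.
Start: joints at [-1.389, 0.536, -0.004, 1.538, 0.003, 1.067, -0.071], TCP at [0.159, 0.63, 0.239] pointing down, gripper open.
Joint ranges: [-2.7, 2.7], [-0.37, 2.16], [-1.27, 1.26], [0.24, 2.4], [-1.31, 4.45], [0.19, 1.91], [-2.76, 2.76]. Speed limits (rad/s): [2.39, 2.39, 3.14, 3.14, 3.14, 3.14, 3.14].

INTERFACE

Orientations are given as a 3x3 rotation matrix whose columns are the frame's x, y, z axes.
In Python, from bench import telemetry, eyes, finish_job, env gives the robot as it stands.
- The arm moves only by the tool drive_tool, never from a script. Its argument "targets" is a list that holds one entry, the list of rows, each a list of 5 numbers: the closure, from -1 (fully open) to 1 (shut), then the shift along the tool's x, y, z normalised to -1 to 1, where 1 is 0.5 m, then the turn about the tool's z normalised to -1 to 1, where 1 is 360 degrees. In form: [[[claw, x, y, z, twist], ...]]. A call has 1 to 10 rows; each row is the pose to reach, as a shift and turn from the pose commanded when the call began, along the tool's axes at that moment, turning the shorter way round; what a row does not reach only later rows make up. A row lasts 1/8 s, in which the tool goes at most 62.5 mm and 10.7 degrees, less where a joint would pass 70% of its speed; a pose out of reach is approached as far as the arm can. A call with a number of a shift or a turn outside -1 to 1 is refused whole. A call with a gripper value outside its range is refused whole. The fingers move at their own pace and stop on an object; the grip force is fixed at half the most. Time passes only in rows, so rows that repeat a pose let the fingers close. It gives the time, the measured TCP pose, the force, the opening and the grip force at its end, in the units of the state.
- telemetry.sense(): the state, without advancing time (a new reading comes with each control period).
- eyes.snapshot(name): name is "scene" or "side" or "wrist"; returns a dict with "pixels" (480x640x3 uint8, red, green, blue), "K" (3x3 intrinsics, pixels), "view" (4x4, takes a point from world to camera coordinates); the wrist camera has in their place "mount" (4x4, takes a point from camera to tool coordinates, whose origin is the TCP and whose axes are the flange's). Camera axes: x right, y down, z forward; pixel columns grow to the right and rows downward; lengths in m; the calibration is good to about 2 mm. A picture is of the moment at which its call begins: read the wrist's pose just before it. There is no depth.
- finish_job(): hands the job in; it is judged then, once.
The state is a dict: "time": time; "joints": joint angles; "qd": joint speeds; "effort": joint torques, N m; "eef_pos": TCP position; "tcp_rot": TCP orientation; "force": force on the tool from outside, world axes, zero at the start; "torque": the same for the moment, N m; "gripper_width": finger opening in m; "gripper_force": force on a finger pad.
Only numpy, scipy, OpenCV 4.12 (cv2) and the standard library are available. Lean on these libraries where they do the work, as an engineer would, in place of code of your own. Each camera call takes 0.05 s, during which the arm holds its last target. There are 200 camera calls.

## Working session

There is one attempt and no reset: what is moved stays moved. The work goes in short steps, Python scripts to look and compute and a tool call to move; the robot and the scene stay as the last step left them, time stands still between calls to the robot, and variables do not carry over. Pictures are saved under pics/ and viewed, at most 10 in all, crops included, and the job is handed in when it is done.

Besides the shell and the picture viewer there is one more tool, called after "Request:" as name(argument=value, ...) on one line, values as JSON. drive_tool: Moves the arm, as the interface text tells. Scaled input: -1 to 1 covers 0.5 m each way for a shift and 360 degrees each way for a turn. Its arguments: {"type":"object","properties":{"targets":{"type":"array","items":{"type":"array","items":{"type":"array","items":{"type":"number","minimum":-1,"maximum":1}}}}},"required":["targets"]}

```bash
mkdir -p pics; cat > h.py <<'E'
import numpy as np, cv2
from bench import telemetry, eyes, finish_job, env
def cam(n):
    s=telemetry.sense(); d=eyes.snapshot(n); K=np.array(d["K"])
    if n=="wrist":
        T=np.eye(4);T[:3,:3]=s["tcp_rot"];T[:3,3]=s["eef_pos"]; c2w=T@np.array(d["mount"])
    else: c2w=np.linalg.inv(np.array(d["view"]))
    return np.array(d["pixels"]),K,c2w
def save(n,px): cv2.imwrite("pics/"+n+".png",cv2.cvtColor(px,cv2.COLOR_RGB2BGR))
def ray(K,c2w,u,v):
    d=c2w[:3,:3]@np.linalg.inv(K)@[u,v,1.]; return c2w[:3,3],d/np.linalg.norm(d)
def onz(K,c2w,u,v,z):
    o,d=ray(K,c2w,u,v); return o+d*(z-o[2])/d[2]
def proj(K,c2w,p):
    q=np.linalg.inv(c2w)@np.append(p,1); q=K@q[:3]; return q[:2]/q[2]
E
python3 - <<'E'
from h import *
for n in("scene","side"):
    p,K,c=cam(n); save(n,p); np.savez("pics/"+n,p=p,K=K,c=c); print(n,c.round(3).tolist(),K[0,0])
s=telemetry.sense(); print({k:np.round(v,3).tolist() for k,v in s.items()})
E
```

```text
scene [[-0.106, 0.691, -0.715, 1.255], [0.994, 0.075, -0.075, 0.148], [0.002, -0.719, -0.695, 0.854], [0.0, 0.0, 0.0, 1.0]] 555.5381607826515
side [[-0.995, -0.057, 0.087, 0.394], [-0.104, 0.592, -0.799, 0.905], [-0.006, -0.804, -0.595, 0.713], [0.0, 0.0, 0.0, 1.0]] 459.0513116843921
{'time': 0.1, 'joints': [-1.389, 0.537, -0.004, 1.539, 0.003, 1.067, -0.071], 'qd': [-0.0, -0.002, 0.001, -0.005, -0.001, -0.0, -0.0], 'effort': [0.003, -57.208, 0.994, -25.223, -0.056, 0.013, 0.0], 'eef_pos': [0.159, 0.63, 0.238], 'tcp_rot': [[-0.969, 0.245, -0.0], [0.245, 0.969, -0.002], [-0.0, -0.002, -1.0]], 'force': [-0.203, 0.328, -0.176], 'torque': [0.006, 0.043, -0.021], 'gripper_force': 0.0, 'gripper_width': 0.088}
```

View pics/scene.png

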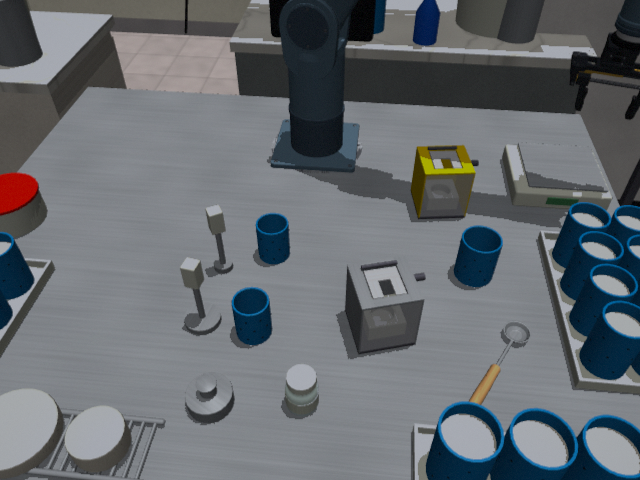

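View pics/side.png

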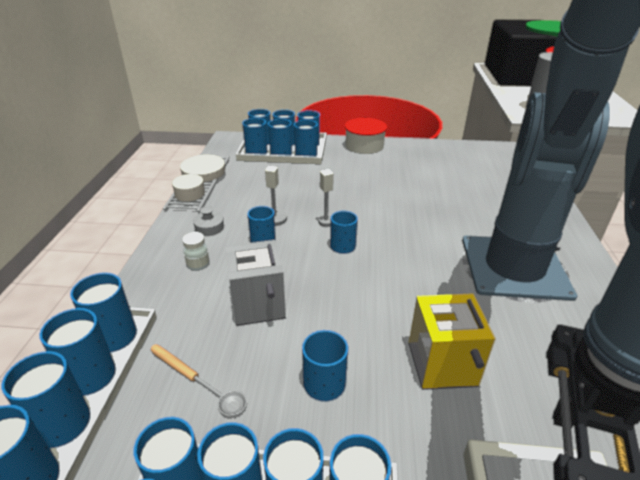

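The scene view shows the grey sanitiser at about (383,305) and its yellow look-alike at (443,180). The two tampers have feet at (222,267) and (202,320). The nearer one's foot is clearly wider, so the target should be the one at (222,267). I'll confirm this in a crop.

```bash
python3 - <<'E'
from h import *
d=np.load("pics/scene.npz");p,K,c=d["p"],d["K"],d["c"]
save("crop",cv2.resize(p[195:360,170:430],None,fx=3,fy=3,interpolation=cv2.INTER_CUBIC))
d2=np.load("pics/side.npz")
save("crop2",cv2.resize(d2["p"][155:335,190:390],None,fx=3,fy=3,interpolation=cv2.INTER_CUBIC))
for uv in((222,267),(202,320)):print("foot",onz(K,c,*uv,.014).round(3))
for uv in((216,214),(192,265)):print("grip top",onz(K,c,*uv,.16).round(3))
E
```

```text
foot [ 0.483 -0.143  0.014]
foot [ 0.624 -0.148  0.014]
grip top [ 0.483 -0.136  0.16 ]
grip top [ 0.618 -0.145  0.16 ]
```

View pics/crop.png

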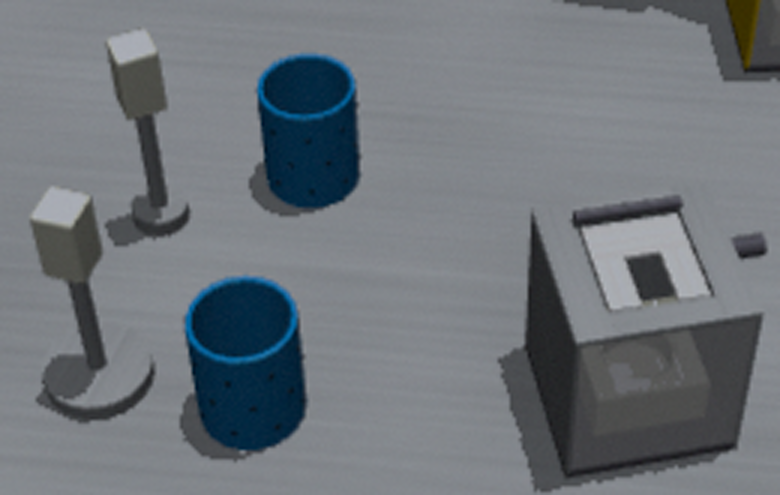

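View pics/crop2.png

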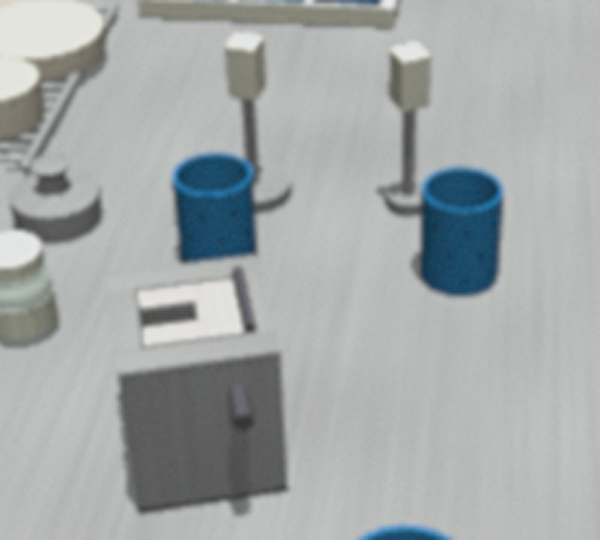

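The crops confirm it. The small-footed tamper is the far one in the scene crop (foot at (160,212)), and the other foot is about twice as wide. The grey box's hinge is on the side towards the robot and its window faces the scene camera.

```bash
python3 - <<'E'
from h import *
d=np.load("pics/scene.npz");K,c=d["K"],d["c"]
e=np.load("pics/side.npz");K2,c2=e["K"],e["c"]
f=lambda l:[(170+u/3-.33,195+v/3-.33) for u,v in l]
g=lambda l:[(190+u/3-.33,155+v/3-.33) for u,v in l]
def show(n,K,c,l,z): 
    P=np.array([onz(K,c,*q,z) for q in l]);print(n,P[:,:2].round(3).tolist(),"mean",P.mean(0).round(3)); return P
show("griptop",K,c,f([(107,43),(150,30),(159,49),(117,63)]),.16)
show("foot",K,c,f([(160,208)]),.014)
show("roof",K,c,f([(533,210),(692,198),(762,313),(576,342)]),.13)
show("open",K,c,f([(580,222),(680,210),(712,298),(612,310)]),.13)
show("side griptop",K2,c2,g([(390,48),(412,41),(430,50),(408,59)]),.16)
show("side roof",K2,c2,g([(120,373),(278,353)]),.13)
show("side open",K2,c2,g([(137,291),(240,279),(246,334),(144,347)]),.13)
show("side foot",K2,c2,g([(407,198)]),.014)
E
```

```text
griptop [[0.47, -0.16], [0.455, -0.136], [0.473, -0.126], [0.489, -0.149]] mean [ 0.472 -0.143  0.16 ]
foot [[0.475, -0.143]] mean [ 0.475 -0.143  0.014]
roof [[0.56, 0.121], [0.539, 0.216], [0.627, 0.256], [0.659, 0.152]] mean [0.596 0.186 0.13 ]
open [[0.567, 0.149], [0.55, 0.209], [0.618, 0.228], [0.633, 0.171]] mean [0.592 0.189 0.13 ]
side griptop [[0.486, -0.151], [0.469, -0.165], [0.452, -0.15], [0.47, -0.132]] mean [ 0.469 -0.15   0.16 ]
side roof [[0.625, 0.253], [0.526, 0.224]] mean [0.576 0.239 0.13 ]
side open [[0.634, 0.167], [0.565, 0.147], [0.551, 0.206], [0.615, 0.226]] mean [0.591 0.187 0.13 ]
side foot [[0.469, -0.14]] mean [ 0.469 -0.14   0.014]
```

Request:
drive_tool(targets=[[[-1,-0.3,-0.2,-0.2,0.08],[-1,-0.978,-0.598,-0.2,0.163],[-1,-0.978,-0.598,-0.2,0.163],[-1,-0.978,-0.598,-0.2,0.163],[-1,-0.978,-0.598,-0.2,0.163],[-1,-0.978,-0.598,-0.2,0.163],[-1,-0.978,-0.598,-0.2,0.163],[-1,-0.978,-0.598,-0.2,0.163],[-1,-0.978,-0.598,-0.2,0.163],[-1,-0.978,-0.598,-0.2,0.163]]])

```text
time: 1.35
eef_pos: [0.5626, 0.216, 0.3391]
tcp_rot: [[-0.289, 0.957, 0.001], [0.957, 0.289, -0.002], [-0.002, 0.001, -1.0]]
force: [-0.3, -0.1, 0.4]
gripper_width: 0.0883
gripper_force: 0.0
```

```bash
python3 - <<'E'
from h import *
s=telemetry.sense();print(s["time"],np.round(s["eef_pos"],4),np.round(s["tcp_rot"],3).tolist(),np.round(s["qd"],3))
p,K,c=cam("wrist");save("w1",p);np.savez("pics/w1",p=p,K=K,c=c);print(c.round(3).tolist(),K[0,0])
E
```

```text
1.35 [0.5626 0.216  0.3391] [[-0.289, 0.957, 0.001], [0.957, 0.289, -0.002], [-0.002, 0.001, -1.0]] [ 0.25   0.122  0.011 -0.201 -0.082  0.113  0.307]
[[0.957, 0.276, 0.088, 0.541], [0.289, -0.913, -0.287, 0.291], [0.001, 0.301, -0.954, 0.485], [0.0, 0.0, 0.0, 1.0]] 391.5930965561208
```

View pics/w1.png

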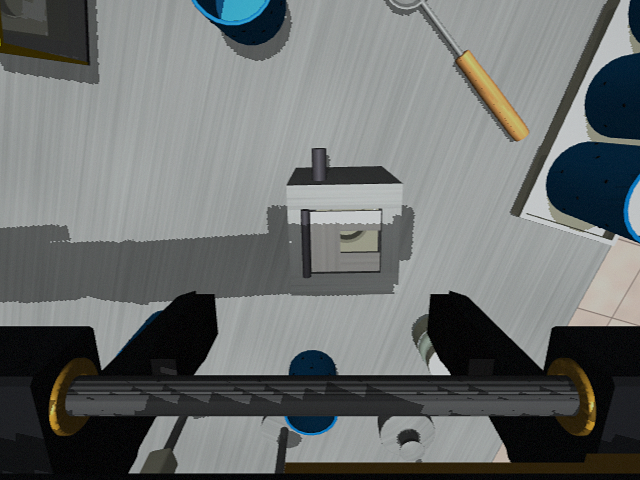

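The wrist view shows the grey sanitiser's opening spanning about (303–382, 209–272), with the hinge on the left and the cup's pale ring visible through the notch at about (352,238). I'll compute the axis from these pixels.

```bash
python3 - <<'E'
from h import *
d=np.load("pics/w1.npz");p,K,c=d["p"],d["K"],d["c"]
g=cv2.cvtColor(p,cv2.COLOR_RGB2GRAY)
print("row215-col",g[216,283:410:1].tolist());print("row262",g[262,283:410].tolist());print("col345",g[160:300,330].tolist())
for n,l in(("open",[(303,209.5),(382,209.5),(382,272.5),(303,272.5)]),("roof",[(288,184),(402,184),(393,294),(290,294)])):
    P=np.array([onz(K,c,*q,.13) for q in l]);print(n,P[:,:2].round(4).tolist(),P.mean(0).round(4))
print(proj(K,c,[.598,.19,.13]))
E
```

```text
row215-col [91, 86, 83, 75, 125, 174, 182, 184, 185, 185, 183, 184, 182, 186, 185, 184, 194, 144, 62, 62, 81, 89, 87, 75, 61, 44, 57, 157, 204, 200, 200, 199, 200, 200, 197, 198, 199, 199, 200, 202, 198, 201, 200, 197, 200, 199, 200, 200, 199, 200, 201, 201, 200, 198, 199, 203, 200, 199, 198, 197, 200, 201, 199, 198, 198, 198, 199, 196, 200, 199, 200, 199, 199, 200, 200, 200, 200, 199, 200, 201, 201, 198, 200, 199, 198, 199, 200, 199, 199, 199, 200, 201, 200, 199, 198, 199, 203, 172, 111, 144, 180, 179, 181, 181, 179, 179, 176, 180, 182, 147, 97, 103, 101, 99, 98, 99, 98, 96, 93, 89, 89, 90, 92, 91, 91, 88, 86]
row262 [88, 87, 87, 86, 84, 84, 88, 95, 94, 94, 99, 97, 94, 95, 96, 96, 93, 93, 99, 72, 33, 41, 44, 45, 39, 39, 32, 20, 93, 133, 129, 124, 124, 124, 126, 128, 129, 129, 128, 130, 133, 130, 128, 124, 122, 128, 128, 130, 130, 130, 127, 129, 123, 124, 124, 125, 129, 128, 126, 124, 126, 126, 126, 127, 125, 123, 128, 125, 125, 126, 127, 122, 122, 126, 124, 125, 124, 123, 123, 124, 123, 123, 123, 127, 122, 121, 122, 123, 122, 122, 123, 124, 124, 122, 123, 127, 94, 62, 85, 93, 93, 97
[... 305 characters left out ...]
5, 185, 182, 184, 185, 177, 174, 172, 176, 149, 92, 125, 203, 200, 198, 200, 200, 197, 200, 198, 198, 201, 204, 130, 129, 130, 135, 132, 134, 134, 133, 132, 133, 135, 133, 132, 134, 132, 132, 134, 131, 132, 131, 129, 132, 130, 130, 131, 130, 130, 131, 132, 128, 131, 129, 131, 129, 131, 131, 129, 129, 129, 130, 129, 127, 129, 129, 128, 128, 130, 128, 97, 31, 60, 96, 93, 91, 92, 94, 94, 98, 94, 92, 96, 92, 91, 96, 94, 94, 93, 97, 90, 89, 89, 84, 136, 168, 164, 166, 165]
open [[0.5477, 0.2077], [0.6178, 0.2289], [0.6388, 0.1696], [0.565, 0.1473]] [0.5923 0.1884 0.13  ]
roof [[0.5282, 0.2266], [0.6273, 0.2565], [0.6569, 0.1511], [0.559, 0.1215]] [0.5928 0.1889 0.13  ]
[348.70009185 241.90704553]
```

Request:
drive_tool(targets=[[[-1,-0.49,-0.418,0.02,-0.037],[-1,-0.49,-0.418,0.02,-0.037],[-1,-0.49,-0.418,0.02,-0.037],[-1,-0.49,-0.418,0.02,-0.037],[-1,-0.49,-0.418,0.02,-0.037],[-1,-0.49,-0.418,0.02,-0.037],[-1,-0.49,-0.418,0.02,-0.037],[-1,-0.49,-0.418,0.02,-0.037]]])

```text
time: 2.4
eef_pos: [0.4332, -0.0734, 0.3286]
tcp_rot: [[-0.509, 0.861, -0.0], [0.861, 0.509, 0.0], [0.0, -0.0, -1.0]]
force: [-0.3, 0.3, -0.5]
gripper_width: 0.0883
gripper_force: 0.0
```

```bash
python3 - <<'E'
from h import *
s=telemetry.sense();print(s["time"],np.round(s["eef_pos"],4),np.round(s["tcp_rot"],3).tolist(),np.round(s["qd"],3))
p,K,c=cam("wrist");np.savez("pics/w2",p=p,K=K,c=c)
save("w2",p)
print(proj(K,c,[.471,-.144,.16]),proj(K,c,[.471,-.144,.014]))
E
```

```text
2.4 [ 0.4332 -0.0734  0.3286] [[-0.509, 0.861, -0.0], [0.861, 0.509, 0.0], [0.0, -0.0, -1.0]] [-0.004  0.005  0.002 -0.002  0.004 -0.     0.003]
[317.09308565 304.23712795] [318.4413383  250.88001564]
```

View pics/w2.png

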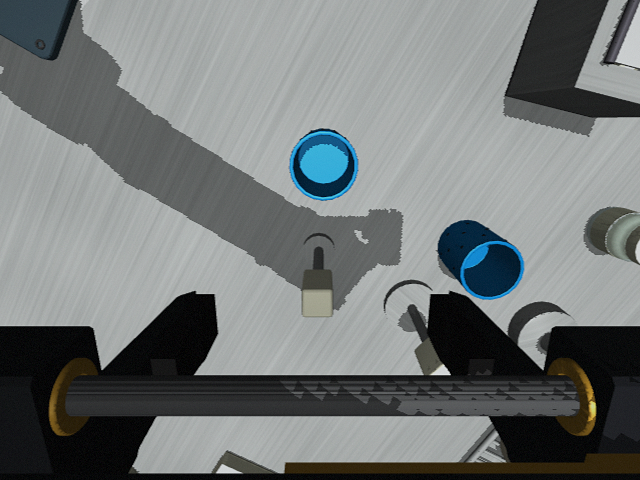

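The wrist view shows the target grip's top face at about (302–332, 289–317), square to the image, and its centre at (317,303) matches the predicted (317,304). Next I descend and grasp.

Request:
drive_tool(targets=[[[-1,-0.159,-0.006,0.05,0],[-1,-0.159,-0.006,0.12,0],[-1,-0.159,-0.006,0.22,0],[-1,-0.159,-0.006,0.32,0],[-1,-0.159,-0.006,0.4,0],[-1,-0.159,-0.006,0.421,0],[-1,-0.159,-0.006,0.421,0],[1,-0.159,-0.006,0.421,0],[1,-0.159,-0.006,0.421,0],[1,-0.159,-0.006,0.421,0]]])

```text
time: 3.7
eef_pos: [0.4708, -0.1454, 0.119]
tcp_rot: [[-0.507, 0.862, 0.001], [0.862, 0.507, 0.0], [-0.001, 0.001, -1.0]]
force: [0.5, 0.6, 0.7]
gripper_width: 0.06
gripper_force: 0.0
```

Request:
drive_tool(targets=[[[1,0,0,0,0],[1,0,0,0,0],[1,0,0,0,0],[1,0,0,0,0],[1,0,0,-0.02,0],[1,0,0,-0.05,0],[1,0,0,-0.05,0],[1,0,0,-0.05,0]]])

```text
time: 4.7
eef_pos: [0.4702, -0.1452, 0.1433]
tcp_rot: [[-0.507, 0.862, 0.0], [0.862, 0.507, 0.0], [0.0, 0.0, -1.0]]
force: [-0.6, -0.6, -4.3]
gripper_width: 0.028
gripper_force: 30.0
```

Request:
drive_tool(targets=[[[1,0,0,-0.08,0],[1,0,0,-0.18,0],[1,0,0,-0.27,0],[1,0.04,0.05,-0.29,0],[1,0.08,0.1,-0.29,0.01],[1,0.13,0.17,-0.29,0.02],[1,0.18,0.23,-0.29,0.025],[1,0.23,0.29,-0.29,0.03],[1,0.28,0.36,-0.29,0.038],[1,0.33,0.42,-0.29,0.038]]])

```text
time: 5.95
eef_pos: [0.5677, 0.1048, 0.2875]
tcp_rot: [[-0.288, 0.958, -0.001], [0.958, 0.288, -0.0], [-0.0, -0.001, -1.0]]
force: [0.5, 0.2, -3.7]
gripper_width: 0.0282
gripper_force: 30.0
```

Request:
drive_tool(targets=[[[1,0.05,0.05,0,0],[1,0.09,0.1,0,0],[1,0.11,0.13,0,0],[1,0.118,0.142,0,0],[1,0.118,0.142,0,0],[1,0.118,0.142,0,0]]])

```text
time: 6.7
eef_pos: [0.6183, 0.179, 0.2881]
tcp_rot: [[-0.287, 0.958, -0.001], [0.958, 0.287, -0.001], [-0.0, -0.001, -1.0]]
force: [0.2, -0.9, -4.2]
gripper_width: 0.0275
gripper_force: 30.0
```

```bash
python3 - <<'E'
from h import *
s=telemetry.sense();print(s["time"],np.round(s["eef_pos"],4),np.round(s["tcp_rot"],3).tolist(),np.round(s["force"],2))
p,K,c=cam("scene");q,K2,c2=cam("side");np.savez("pics/p3",p=p,q=q)
t=np.array(s["eef_pos"]);t[2]-=.1185
a,b=proj(K,c,t),proj(K2,c2,t);print(a,b, "exp roof", proj(K,c,[.599,.1905,.13]),proj(K2,c2,[.599,.1905,.13]))
f=lambda im,a:cv2.resize(im[int(a[1])-70:int(a[1])+60,int(a[0])-62:int(a[0])+62],None,fx=3,fy=3,interpolation=cv2.INTER_CUBIC)
save("c3",np.hstack([f(p,a),f(q,b)]))
E
```

```text
6.7 [0.6183 0.179  0.2881] [[-0.287, 0.958, -0.001], [0.958, 0.287, -0.001], [-0.0, -0.001, -1.0]] [ 0.17 -0.9  -4.23]
[380.33077764 276.05191481] [239.70259256 240.03893251] exp roof [385.55496938 283.88557412] [249.61743825 259.58208791]
```

View pics/c3.png

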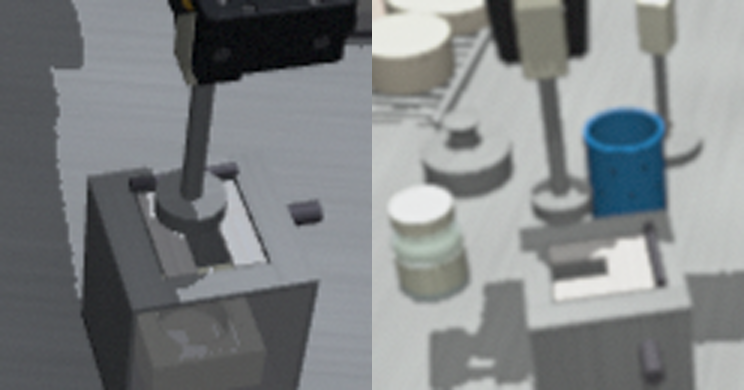

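The tamper hangs plumb (foot at crop (190,200)) but about 20 mm off the cup axis, because I used the wrong axes for the second shift. Correcting this now and lowering to just above the flap.

Request:
drive_tool(targets=[[[1,0.016,-0.015,0,0],[1,0.033,-0.03,0,0],[1,0.033,-0.03,0.01,0],[1,0.033,-0.03,0.03,0],[1,0.033,-0.03,0.055,0],[1,0.033,-0.03,0.065,0],[1,0.033,-0.03,0.065,0],[1,0.033,-0.03,0.065,0]]])

```text
time: 7.8
eef_pos: [0.5999, 0.1916, 0.256]
tcp_rot: [[-0.288, 0.958, 0.001], [0.958, 0.288, 0.0], [-0.0, 0.001, -1.0]]
force: [-0.1, 0.6, -3.8]
gripper_width: 0.0274
gripper_force: 30.0
```

```bash
python3 - <<'E'
from h import *
s=telemetry.sense();print(s["time"],np.round(s["eef_pos"],4),np.round(s["tcp_rot"],4).tolist(),np.round(s["force"],2))
p,K,c=cam("scene");q,K2,c2=cam("side")
t=np.array(s["eef_pos"]);t[2]-=.1185
a,b=proj(K,c,t+[0,0,.014]),proj(K2,c2,t+[0,0,.014]);print(a,b)
f=lambda im,a:cv2.resize(im[int(a[1])-45:int(a[1])+30,int(a[0])-32:int(a[0])+33],None,fx=6,fy=6,interpolation=cv2.INTER_CUBIC)
save("c4",np.hstack([f(p,a),f(q,b)]))
E
```

```text
7.8 [0.5999 0.1916 0.256 ] [[-0.2882, 0.9576, 0.0006], [0.9576, 0.2882, 0.0001], [-0.0001, 0.0006, -1.0]] [-0.13  0.58 -3.84]
[387.22536666 275.94266885] [248.14860645 251.5277264 ]
```

View pics/c4.png

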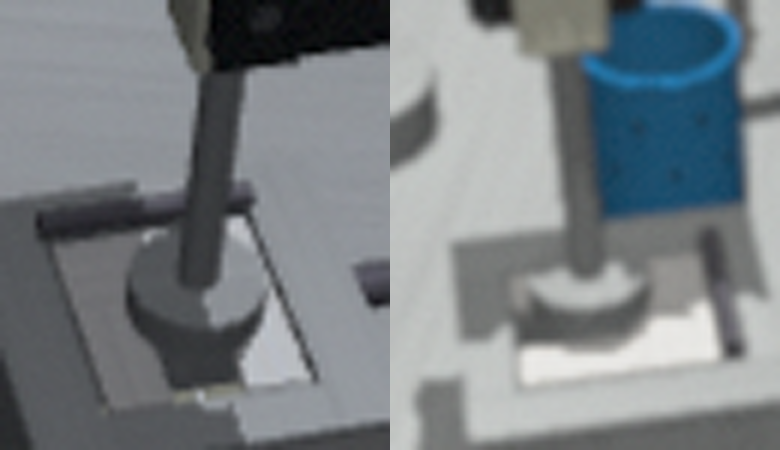

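The foot's ellipse is centred at (198,278) in the left half and (201,278) in the right half of the crop. That is within a pixel of the TCP projection and on the cup axis. Pushing down through the flap.

Request:
drive_tool(targets=[[[1,0,0,0.01,0],[1,0,0,0.02,0],[1,0,0,0.03,0],[1,0,0,0.04,0],[1,0,0,0.05,0],[1,0,0,0.06,0],[1,0,0,0.06,0]]])

```text
time: 8.78
eef_pos: [0.6004, 0.1918, 0.2253]
tcp_rot: [[-0.288, 0.958, 0.002], [0.958, 0.288, 0.0], [-0.001, 0.002, -1.0]]
force: [3.6, 1.2, -1.4]
gripper_width: 0.028
gripper_force: 30.0
```

Request:
drive_tool(targets=[[[1,0,0,0.01,0],[1,0,0,0.02,0],[1,0,0,0.03,0],[1,0,0,0.04,0],[1,0,0,0.05,0],[1,0,0,0.05,0]]])

```text
time: 9.52
eef_pos: [0.5997, 0.1917, 0.1999]
tcp_rot: [[-0.288, 0.958, 0.0], [0.958, 0.288, -0.0], [-0.0, 0.0, -1.0]]
force: [4.5, -0.3, -4.4]
gripper_width: 0.0278
gripper_force: 30.0
```

Request:
drive_tool(targets=[[[1,0,0,0.008,0],[1,0,0,0.016,0],[1,0,0,0.024,0],[1,0,0,0.024,0]]])

```text
time: 10.02
eef_pos: [0.5994, 0.1919, 0.188]
tcp_rot: [[-0.288, 0.957, -0.0], [0.957, 0.288, -0.0], [-0.0, -0.0, -1.0]]
force: [4.4, -0.6, -4.3]
gripper_width: 0.0278
gripper_force: 30.0
```

Request:
drive_tool(targets=[[[1,0,0,0.004,0],[1,0,0,0.008,0],[1,0,0,0.008,0]]])

```text
time: 10.4
eef_pos: [0.5995, 0.1918, 0.1845]
tcp_rot: [[-0.288, 0.958, 0.0], [0.958, 0.288, 0.0], [0.0, 0.0, -1.0]]
force: [3.8, -0.2, -2.1]
gripper_width: 0.0277
gripper_force: 30.0
```

Request:
drive_tool(targets=[[[1,0,0,0.004,0],[1,0,0,0.008,0],[1,0,0,0.008,0]]])

```text
time: 10.78
eef_pos: [0.5995, 0.1917, 0.1804]
tcp_rot: [[-0.288, 0.958, 0.0], [0.958, 0.288, -0.0], [-0.0, -0.0, -1.0]]
force: [5.1, -0.5, -4.6]
gripper_width: 0.028
gripper_force: 30.0
```

Request:
drive_tool(targets=[[[1,0,0,0.003,0],[1,0,0,0.006,0],[1,0,0,0.006,0]]])

```text
time: 11.15
eef_pos: [0.5995, 0.1917, 0.1776]
tcp_rot: [[-0.288, 0.958, 0.0], [0.958, 0.288, -0.0], [-0.0, 0.0, -1.0]]
force: [3.7, -0.8, -4.4]
gripper_width: 0.0277
gripper_force: 30.0
```

Request:
drive_tool(targets=[[[1,0,0,0.003,0],[1,0,0,0.006,0],[1,0,0,0.006,0]]])

```text
time: 11.52
eef_pos: [0.5995, 0.1917, 0.1745]
tcp_rot: [[-0.288, 0.958, 0.0], [0.958, 0.288, -0.0], [-0.0, 0.0, -1.0]]
force: [2.8, -0.6, -4.0]
gripper_width: 0.0276
gripper_force: 30.0
```

Request:
drive_tool(targets=[[[1,0,0,0.003,0],[1,0,0,0.006,0],[1,0,0,0.006,0]]])

```text
time: 11.9
eef_pos: [0.5987, 0.1918, 0.1712]
tcp_rot: [[-0.289, 0.957, -0.002], [0.957, 0.289, -0.0], [0.0, -0.002, -1.0]]
force: [1.4, -1.0, -5.5]
gripper_width: 0.0278
gripper_force: 30.0
```

Request:
drive_tool(targets=[[[1,0,0,0.003,0],[1,0,0,0.006,0],[1,0,0,0.006,0]]])

```text
time: 12.28
eef_pos: [0.5989, 0.1918, 0.1683]
tcp_rot: [[-0.289, 0.957, -0.001], [0.957, 0.289, -0.0], [0.0, -0.001, -1.0]]
force: [0.7, -1.1, -4.4]
gripper_width: 0.028
gripper_force: 30.0
```

Request:
drive_tool(targets=[[[1,0,0,0.003,0],[1,0,0,0.006,0],[1,0,0,0.006,0]]])

```text
time: 12.65
eef_pos: [0.5993, 0.1918, 0.1655]
tcp_rot: [[-0.289, 0.957, -0.001], [0.957, 0.289, -0.0], [0.0, -0.001, -1.0]]
force: [-0.1, -0.3, -4.5]
gripper_width: 0.0278
gripper_force: 30.0
```

Request:
drive_tool(targets=[[[1,0,0,0.002,0],[1,0,0,0.004,0],[1,0,0,0.004,0]]])

```text
time: 13.02
eef_pos: [0.5995, 0.1918, 0.1636]
tcp_rot: [[-0.289, 0.957, -0.0], [0.957, 0.289, -0.0], [0.0, -0.0, -1.0]]
force: [0.6, 0.0, -3.8]
gripper_width: 0.0277
gripper_force: 30.0
```

Request:
drive_tool(targets=[[[1,0,0,0.002,0],[1,0,0,0.004,0],[1,0,0,0.004,0]]])

```text
time: 13.4
eef_pos: [0.5995, 0.1917, 0.1616]
tcp_rot: [[-0.288, 0.957, -0.0], [0.957, 0.288, -0.0], [0.0, -0.0, -1.0]]
force: [0.4, -0.1, -4.3]
gripper_width: 0.0278
gripper_force: 30.0
```

Request:
drive_tool(targets=[[[1,0,0,0.002,0],[1,0,0,0.004,0],[1,0,0,0.004,0]]])

```text
time: 13.78
eef_pos: [0.5995, 0.1917, 0.1596]
tcp_rot: [[-0.288, 0.957, -0.0], [0.957, 0.288, -0.0], [-0.0, -0.0, -1.0]]
force: [0.3, -0.1, -3.9]
gripper_width: 0.0279
gripper_force: 30.0
```

Request:
drive_tool(targets=[[[1,0,0,0.002,0],[1,0,0,0.004,0],[1,0,0,0.004,0]]])

```text
time: 14.15
eef_pos: [0.5995, 0.1917, 0.1576]
tcp_rot: [[-0.288, 0.957, -0.0], [0.957, 0.288, -0.0], [-0.0, -0.0, -1.0]]
force: [0.3, -0.1, -3.7]
gripper_width: 0.0279
gripper_force: 30.0
```

Request:
drive_tool(targets=[[[1,0,0,0.002,0],[1,0,0,0.003,0],[1,0,0,0.003,0]]])

```text
time: 14.52
eef_pos: [0.5995, 0.1917, 0.1562]
tcp_rot: [[-0.289, 0.957, -0.0], [0.957, 0.289, -0.0], [-0.0, -0.0, -1.0]]
force: [-0.2, -0.2, -2.9]
gripper_width: 0.0276
gripper_force: 30.0
```

Request:
drive_tool(targets=[[[1,0,0,0.002,0],[1,0,0,0.003,0],[1,0,0,0.003,0]]])

```text
time: 14.9
eef_pos: [0.5995, 0.1917, 0.1546]
tcp_rot: [[-0.288, 0.958, -0.0], [0.958, 0.288, -0.0], [-0.0, -0.0, -1.0]]
force: [0.6, -0.5, -4.0]
gripper_width: 0.0276
gripper_force: 30.0
```

Request:
drive_tool(targets=[[[1,0,0,0.002,0],[1,0,0,0.003,0],[1,0,0,0.003,0]]])

```text
time: 15.28
eef_pos: [0.5997, 0.1917, 0.1537]
tcp_rot: [[-0.288, 0.958, 0.0], [0.958, 0.288, 0.0], [0.0, 0.0, -1.0]]
force: [-1.7, -0.9, 1.2]
gripper_width: 0.0278
gripper_force: 30.0
```

Request:
drive_tool(targets=[[[1,0,0,0.002,0],[1,0,0,0.003,0],[1,0,0,0.003,0]]])

```text
time: 15.65
eef_pos: [0.6, 0.1917, 0.1537]
tcp_rot: [[-0.288, 0.958, 0.001], [0.958, 0.288, 0.001], [0.001, 0.001, -1.0]]
force: [-4.5, -1.1, 13.1]
gripper_width: 0.0278
gripper_force: 30.0
```

Request:
drive_tool(targets=[[[1,0,0,-0.0003,0],[1,0,0,-0.0003,0],[1,0,0,-0.0003,0]]])

```text
time: 16.02
eef_pos: [0.6, 0.1917, 0.1536]
tcp_rot: [[-0.288, 0.958, 0.001], [0.958, 0.288, 0.001], [0.001, 0.001, -1.0]]
force: [-4.5, -0.8, 12.1]
gripper_width: 0.0273
gripper_force: 30.0
```

Request:
drive_tool(targets=[[[1,0,0,0,0],[1,0,0,0,0],[1,0,0,0,0],[1,0,0,0,0]]])

```text
time: 16.52
eef_pos: [0.6, 0.1917, 0.1536]
tcp_rot: [[-0.288, 0.958, 0.001], [0.958, 0.288, 0.001], [0.001, 0.001, -1.0]]
force: [-3.7, -1.5, 11.4]
gripper_width: 0.0278
gripper_force: 30.0
```

Request:
drive_tool(targets=[[[1,0,0,-0.002,0],[1,0,0,-0.0026,0],[-1,0,0,-0.0026,0],[-1,0,0,-0.0026,0],[-1,0,0,-0.0026,0],[-1,0,0,-0.0026,0],[-1,0,0,-0.0026,0],[-1,0,0,-0.0026,0]]])

```text
time: 17.52
eef_pos: [0.5996, 0.1917, 0.1532]
tcp_rot: [[-0.288, 0.957, 0.0], [0.957, 0.288, -0.0], [-0.0, 0.0, -1.0]]
force: [0.3, 0.5, 0.6]
gripper_width: 0.0857
gripper_force: 0.0
```

```bash
python3 - <<'E'
from h import *
s=telemetry.sense();print(s["time"],np.round(s["force"],2),s["gripper_width"])
p,K,c=cam("scene");q,K2,c2=cam("side")
t=[.599,.1905,.13]
a,b=proj(K,c,t),proj(K2,c2,t)
print([(proj(K,c,[.599,.1905,z]),proj(K2,c2,[.599,.1905,z])) for z in(.13,.195)])
f=lambda im,a:cv2.resize(im[int(a[1])-60:int(a[1])+65,int(a[0])-45:int(a[0])+55],None,fx=4,fy=4,interpolation=cv2.INTER_CUBIC)
print(int(a[0]),int(a[1]),int(b[0]),int(b[1]))
save("c5",np.hstack([f(p,a),f(q,b)]))
E
```

```text
17.525 [0.32 0.52 0.59] 0.08570318098070423
[(array([385.55496938, 283.88557412]), array([249.61743825, 259.58208791])), (array([388.73066149, 257.77902912]), array([246.76126433, 233.56410567]))]
385 283 249 259
```

View pics/c5.png

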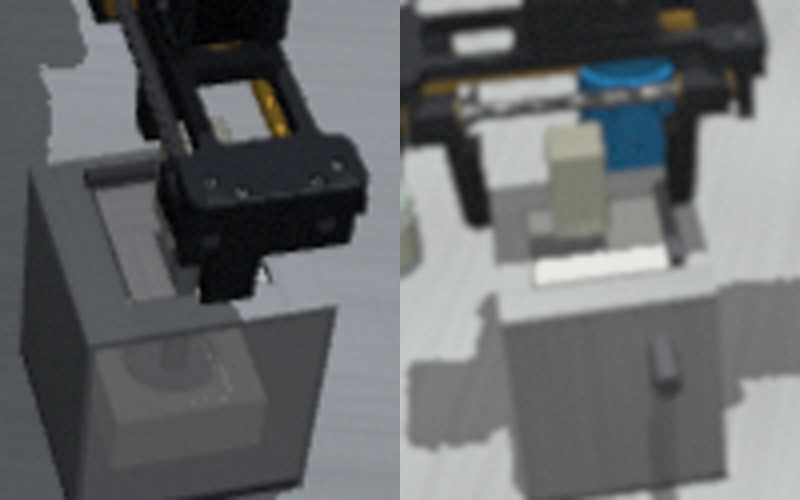

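The last crop shows the grip free and upright between the open fingers at (578,190). The flap lies flat around the stem, and through the window the foot is inside the cup's ring at (165,355). Now I retreat straight up.

Request:
drive_tool(targets=[[[-1,0,0,-0.02,0],[-1,0,0,-0.05,0],[-1,0,0,-0.1,0],[-1,0,0,-0.2,0],[-1,0,0,-0.3,0],[-1,0,0,-0.36,0],[-1,0,0,-0.36,0],[-1,0,0,-0.36,0]]])

```text
time: 18.62
eef_pos: [0.5991, 0.1917, 0.3329]
tcp_rot: [[-0.288, 0.957, -0.001], [0.957, 0.288, -0.0], [0.0, -0.001, -1.0]]
force: [-1.1, 0.4, 0.2]
gripper_width: 0.0882
gripper_force: 0.0
```

```bash
python3 - <<'E'
from h import *
s=telemetry.sense();print(s["time"],np.round(s["eef_pos"],3),np.round(s["force"],2))
p,K,c=cam("scene");q,K2,c2=cam("side")
f=lambda im,u,v:cv2.resize(im[v-70:v+65,u-45:u+55],None,fx=4,fy=4,interpolation=cv2.INTER_CUBIC)
save("c6",np.hstack([f(p,385,283),f(q,249,259)]))
E
```

```text
18.625 [0.599 0.192 0.333] [-1.14  0.35  0.22]
```

View pics/c6.png

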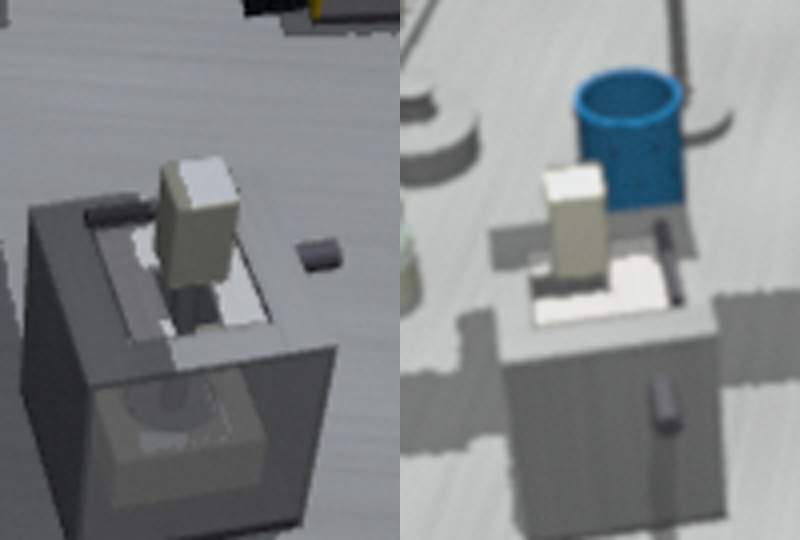

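The tamper stands upright, with its grip at (200,220) left and (575,220) right. The flap is shut around the stem, the foot is in the cup, and the gripper is clear.

```bash
python3 -c "
from bench import finish_job; print(finish_job())"
```

```text
the job is handed in; nothing more can be done
None
```

The small-footed tamper is standing upright in the sanitiser's cup with the flap shut around its stem; I held it down for over half a second at about 12 N on the wrist sensor (roughly 16 N at the cup with the tamper's weight), moved nothing else, and handed the job in at about 19 s.

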